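Load two peg blanks into the tipping cups, stand them up and clamp them

TASK

Load the loading press: lay the loose pear-wood peg blank in the empty groove, push both blanks along their grooves, round end first, fully home into the two brass cups, then push the red handle over so that the cups tip up and both blanks stand upright. Finally press the long black-ended lever down until its rubber pad clamps the tops of both blanks, and leave all the other things on the table where they are.

Things in the scene. Friction and masses are not known exactly. Their poses are not given: they have to be found in the camera images.
- press: The fixed loading press. Origin on the table straight under the tipping axle, midway between the cups; z up, +y = feed direction (blanks are pushed to +y), +x away from the robot at yaw 0. Tipping axle: along x, 32 mm above the table. A 40 mm square column at x=125, y=0 mm carries the lever. Press foot: x -95 to 165, y -75 to 71, 12 mm high.
- groove_near (a point): Middle of the floor of the near groove: press x=-28, y=-180, 19.5 mm above the table. Wooden groove along press y from y=-289 to -74 mm, 28 mm wide, side walls 7 mm above its floor.
- groove_far (a point): Middle of the floor of the far groove, same as the near one but at press x=+28 mm.
- cups (a joint): Hinge of the pair of brass cups, rad: 0 = lying, mouths to press -y, in line with the grooves (start); 1.571 = upright, mouths up (hard stop). Stiff, stays where left (0.25 N m friction). Each cup: 28 mm bore, flared mouth, 58 mm deep, 36 mm outside, its axis passing through the axle; lying, mouth at press y=-70, inner floor at y=-12 mm.
- cup_near (a point): Centre of the inner floor of the near cup (press x=-28), on the cup's axis; moves with the cups.
- cup_far (a point): Centre of the inner floor of the far cup (press x=+28), on the cup's axis; moves with the cups.
- handle_tip (a point): Tip of the red round handle fixed to the cups: 14 mm thick, 105 mm long from the axle, at press x=-95 mm (robot's side). Cups lying: it leans 45 deg up and back to press -y; cups upright: 45 deg up to press +y. Pushing it to press +y tips the cups up; a straight level push with the fingertips 77 mm above the table works throughout.
- lever (a joint): Hinge of the long press lever, rad: larger = raised (starts 0.8 to 1.0), 0 = level, its rubber pad resting on the tops of two blanks standing home in upright cups; stop at -0.05. Stiff, stays where left; about 5 N at its end moves it. It points from its pivot to press -x and swings in the press's x-z plane.
- lever_tip (a point): Point on top of the lever's round black end (20 mm thick), 175 mm from the pivot along the lever and 10 mm above its centre line. It ends about 10 mm farther.
- lever_pivot (a point): Pivot of the lever: on the column, press x=120, y=0, height 185 mm; hinge axis along press y.
- blank_a: Pear-wood peg blank, 120 mm long, 40 g, starts in the far groove, foot towards the cups. Round shank 22 mm thick, 80 mm long (foot end, local -x); square head 22 x 22 x 40 mm (local +x end), too big for a cup. Origin at mid-length on the underside as it lies, 11 mm under the centre line; local x runs to the head, z up when lying.
- blank_b: The second peg blank, same shape and frame as blank_a (120 mm long, 22 mm thick, head towards local +x), lying loose on the table, to the left or the right of the press, at any angle up to 1.4 rad from head pointing to -y. To be laid in the near groove.
- blank_a_foot (a point): Centre of the foot end face of blank_a (shank end).
- blank_b_foot (a point): Centre of the foot end face of blank_b (shank end).
- template: Bystander: flat walnut headstock template, 160 x 70 x 8 mm, origin centre of underside; always across the press from blank_b.
- burnisher: Bystander: dark tin burnisher shaped like an oil can, 58 mm across, 105 mm tall, origin under its centre; stands on the robot's side of the grooves.
- saddle: Bystander: round bone bridge saddle, ring 68 mm across, 12 mm high, beyond the far groove.
- jar: Bystander: amber jar, 54 mm across, 75 mm tall, beyond the far groove.
Not all that is in view belongs to the job. What is shaped like the blank_a but pink or turquoise is not meant. What is shaped like the blank_b but blue or purple is not meant.

How it is judged:
On the way, in this order (a step that is already met when the one before it is completed fails the run):
1. both blanks are pushed, foot first, into the two cups while the cups still lie (((distance between blank_a_foot and cup_near below 0.025 m and distance between blank_b_foot and cup_far below 0.025 m) or (distance between blank_b_foot and cup_near below 0.025 m and distance between blank_a_foot and cup_far below 0.025 m)) and value of joint cups below 0.3 rad), for 0.2 s.
2. the cups are tipped upright with both blanks standing in them, before the lever is clamped down (((distance between blank_a_foot and cup_near below 0.012 m and distance between blank_b_foot and cup_far below 0.012 m) or (distance between blank_b_foot and cup_near below 0.012 m and distance between blank_a_foot and cup_far below 0.012 m)) and value of joint cups above 1.47 rad and value of joint lever above 0.2 rad), for 0.2 s.
At the end, for the whole second after the job is handed in: One blank in each cup, foot within 12 mm of the cup's floor centre, both upright with the head up within 0.15 rad, cups upright (joint above 1.47 rad), lever pressed down (joint below 0.07 rad), all at rest (((distance between blank_a_foot and cup_near below 0.012 m and distance between blank_b_foot and cup_far below 0.012 m) or (distance between blank_b_foot and cup_near below 0.012 m and distance between blank_a_foot and cup_far below 0.012 m)) and value of joint cups above 1.47 rad and value of joint lever below 0.07 rad and angle between each of blank_a, blank_b's own x axis and vertical below 0.15 rad and linear speed of each of blank_a, blank_b below 0.02 m/s and velocity of joint lever below 0.05 rad/s); the robot touches nothing.
It fails at once if a bystander is moved more than 30 mm (distance of any of template, burnisher, saddle, jar from where it was at the start of the episode above 0.03 m).
It also fails if it takes over 72 s, if anything falls off the work surface, if the arm or the gripper's body presses on something with over 40 N, if the wrist force passes 120 N, or if a joint passes its speed limit or range.

ROBOT

A 6-joint arm with a two-finger parallel gripper is mounted at the origin on the work surface. World frame = base frame: x ahead of the robot, y to its left, z up, the work surface at z = 0. Lengths are in m, angles in rad, forces in N, time in s.
With the tool pointing down it reaches from about 0.25 to 0.725 m from the base axis. Payload 4 kg.
Tool frame: the origin (TCP) lies on the centre line of the jaws, within the pads' length; the fingertips stand 22 mm ahead of it and the grasp point (between the pads) lies 3 mm ahead of it (bot.tip_reach is the distance from the TCP to the fingertips, in m); z points along the fingers, y is the line along which they close (so a half turn about z gives the same grasp; the last joint's range is limited). The gripper opens to 85 mm and grips with 20 to 120 N. Pads are 22 mm wide; open, the fingers measure 114 mm over their backs; the gripper's body (76 mm by 85 mm) begins 54 mm behind the grasp point. The pads swing forward as they close: fully open they stand 13 mm farther back than shut.
Start: joints at [1.147, 0.241, 0.005, 1.335, 0, 1.571], TCP at [0.206, 0.456, 0.253] pointing down, gripper open.
Joint ranges: [-2.72, 2.72], [-1.05, 1.87], [-1.09, 1.28], [-1.99, 2.15], [-1.42, 1.44], [-3.14, 3.14]. Speed limits (rad/s): [2.79, 2.79, 3.14, 3.14, 3.14, 3.14].

INTERFACE

Orientations are given as a unit quaternion [x, y, z, w].
In Python, from workcell import bot gives the robot as it stands. The module is installed in compiled form; this text tells all that it offers.
- The arm moves only by the tool apply_moves, never from a script. Its argument "commands" is a list of rows, each a list of 4 numbers: the shift along the tool's x, y, z scaled (see below), then the turn about the tool's z scaled (see below). In form: [[tx, ty, tz, roll], ...]. A call has exactly 5 rows; each row shifts and turns the commanded pose from where the row before left it, along the tool's axes as they then stand; what a row does not reach is not made up. The controller multiplies each number of a shift by 20 mm and each number of a turn by 60 degrees. A row lasts 1/12 s, in which the tool goes at most 41.7 mm and 7.16 degrees, less where a joint would pass 70% of its speed; a pose out of reach is approached as far as the arm can. A call with a number of a shift or a turn outside -1 to 1 is refused whole. A call with a gripper value outside its range is refused whole. "claw" is the closure, from 0 (fully open) to 1 (shut), set as the call begins (left out, the last holds). The fingers move at their own pace and stop on an object; the grip force is fixed at half the most. Time passes only in rows, so rows that do not move let the fingers close, or fill a call up. It gives the time, the measured TCP pose, the force, the opening and the grip force at its end, in the units of the state.
- bot.get_obs(): the state, without advancing time (a new reading comes with each control period).
- bot.camera(name): name is "scene" or "top"; returns a dict with "image" (384x512x3 uint8, blue, green, red), "camera_matrix" (3x3 intrinsics, pixels), "k1" (the pictures are not rectified: a ray, as slopes to the right and down, at radius r is drawn at 1 + k1 r^2 times it, then the intrinsics apply), "R" (3x3) and "t" (3): a world point X has camera coordinates R X + t. Camera axes: x right, y down, z forward; pixel columns grow to the right and rows downward; lengths in m; the calibration is good to about 2 mm. A picture is of the moment at which its call begins. There is no depth.
- bot.job_done(): hands the job in; it is judged then, once.
The state is a dict: "clock": time; "joint_pos": joint angles; "joint_vel": joint speeds; "tau": joint torques, N m; "eef_pos": TCP position; "tool_rot": TCP orientation; "ft_force": force on the tool from outside, world axes, zero at the start; "ft_torque": the same for the moment, N m; "grip_width": finger opening in m; "grasp_force": force on a finger pad.
Only numpy, scipy, OpenCV 4.12 (cv2) and the standard library are available. Lean on these libraries where they do the work, as an engineer would, in place of code of your own. Each camera call takes 0.05 s, during which the arm holds its last target. There are 200 camera calls.

## Working session

There is one attempt and no reset: what is moved stays moved. The work goes in short steps, Python scripts to look and compute and a tool call to move; the robot and the scene stay as the last step left them, time stands still between calls to the robot, and variables do not carry over. Pictures are saved under pics/ and viewed, at most 14 in all, crops included, and the job is handed in when it is done.

Besides the shell and the picture viewer there is one more tool, called after ">>>" as name(argument=value, ...), one argument or row to a line, values as JSON. apply_moves: Moves the arm, as the interface text tells. Shifts and turns lie within -1 to 1; 1 stands for 20 mm of shift or 60 degrees of turn. Its arguments: {"type":"object","properties":{"commands":{"type":"array","items":{"type":"array","items":{"type":"number","minimum":-1,"maximum":1}}},"claw":{"type":"number"}},"required":["commands"]}

```bash
mkdir -p pics; cat > h.py <<'E'
import numpy as np, cv2
from workcell import bot
def ray(c,u,v):
    K=c["camera_matrix"];p=cv2.undistortPoints(np.array([[[u,v]]],float),np.array(K),np.array([c["k1"],0,0,0.])).ravel()
    R=np.array(c["R"]);t=np.array(c["t"]); return -R.T@t, R.T@np.array([p[0],p[1],1])
def onz(c,u,v,z):
    o,d=ray(c,u,v); return o+d*(z-o[2])/d[2]
def proj(c,X):
    R=np.array(c["R"]);t=np.array(c["t"]);return cv2.projectPoints(np.array(X,float).reshape(-1,1,3),cv2.Rodrigues(R)[0],t,np.array(c["camera_matrix"]),np.array([c["k1"],0,0,0.]))[0].reshape(-1,2)
E
python3 - <<'E'
from h import *
import pickle
cs={n:bot.camera(n) for n in("scene","top")}
pickle.dump(cs,open("c0.pkl","wb"))
for n in cs: cv2.imwrite(f"pics/{n}0.png",cv2.resize(cs[n]["image"],(800,600))); print(n,-np.array(cs[n]["R"]).T@cs[n]["t"],cs[n]["camera_matrix"],cs[n]["k1"])
print(bot.get_obs())
E
```

```text
scene [ 1.23992701 -0.12105473  0.90657804] [[423.40639896   0.         259.18596998]
 [  0.         423.40639896 192.31676818]
 [  0.           0.           1.        ]] -0.056829340104759186
top [0.25855888 0.06204881 1.61438715] [[494.19592341   0.         249.25552298]
 [  0.         494.19592341 191.10425265]
 [  0.           0.           1.        ]] -0.022335089676451047
{'clock': 0.1, 'joint_pos': array([1.14700613e+00, 2.41367333e-01, 3.87109234e-03, 1.33519483e+00,
       1.83842951e-05, 1.57076463e+00]), 'joint_vel': array([ 0.0008114 , -0.00289921,  0.00333178,  0.00092754,  0.00060195,
       -0.00010461]), 'tau': array([ 3.68031879e-04, -3.73138011e+01,  2.53010523e+01,  1.08692329e-02,
        2.01571197e-05, -7.21655535e-07]), 'eef_pos': array([0.20539211, 0.45529993, 0.25249174]), 'tool_rot': array([ 2.10297406e-01,  9.77637000e-01, -9.24245345e-04, -2.08245558e-04]), 'ft_force': array([-0.21162374, -0.64630153,  0.50995819]), 'ft_torque': array([ 0.00426239,  0.02720799, -0.02432533]), 'grasp_force': 0.0, 'grip_width': 0.08510788944390411}
```

View pics/top0.png

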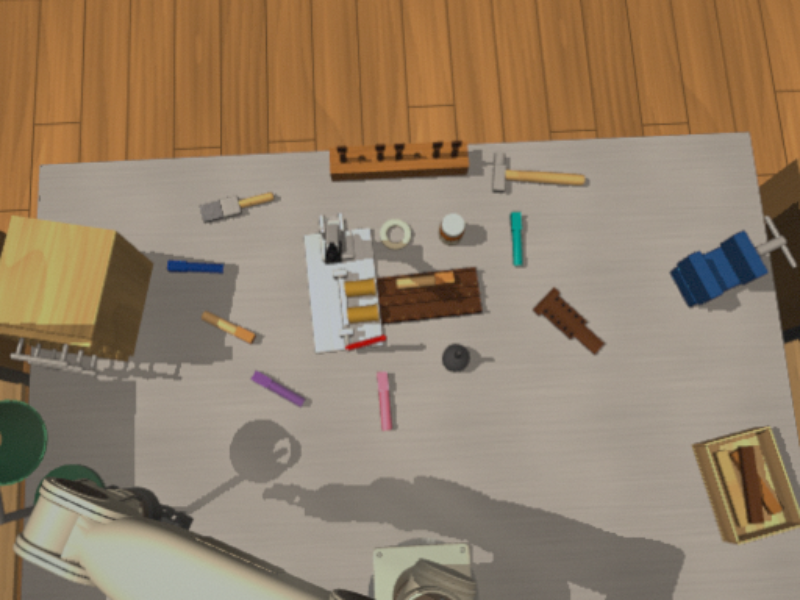

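View pics/scene0.png

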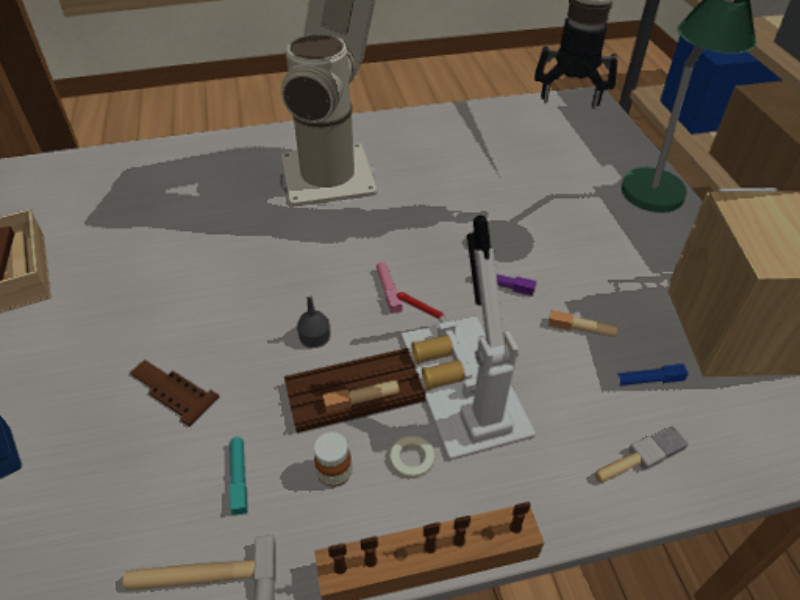

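The top view (800 px scale) shows the press around (345,290), with blank_a in the far groove at (425,280) and the near groove empty at (430,308). Could be taken for blank_b: wooden one (229,327), purple (278,388), blue (195,267), pink (386,400), turquoise (517,238), and the file and hammer handles. I choose the wooden one at (229,327), head to the right at (245,333), and will check it in a crop.

```bash
python3 - <<'E'
from h import *
import pickle
cs=pickle.load(open("c0.pkl","rb"));c=cs["top"];im=c["image"]
hsv=cv2.cvtColor(im,cv2.COLOR_BGR2HSV)
def px(u,v): return hsv[int(v*.64),int(u*.64)]
for n,p in dict(foot=(325,310),foot2=(365,250),table=(560,430),shank=(219,322),head=(245,334),groove=(440,305),walla=(440,292),shankA=(400,285),headA=(440,279),red=(365,344),cup=(360,314),tableshadow=(190,330)).items(): print(n,px(*p))
a=cv2.resize(im[190:230,120:175],None,fx=7,fy=7,interpolation=cv2.INTER_CUBIC)
b=cv2.resize(im[130:235,185:315],None,fx=5,fy=5,interpolation=cv2.INTER_CUBIC)
o=np.zeros((600,800,3),np.uint8);o[:525,:650]=b;o2=cv2.resize(a,(250,182));o[:182,550:800]=o2
cv2.imwrite("pics/crop.png",o)
E
```

```text
foot [101  11 193]
foot2 [ 15  28 147]
table [ 17  32 166]
shank [ 27  96 188]
head [ 15 167 188]
groove [ 13 174  85]
walla [ 13 163  61]
shankA [ 19 124 187]
headA [ 14 173 143]
red [  2 237 156]
cup [ 20 190 177]
tableshadow [ 11  32 113]
```

View pics/crop.png

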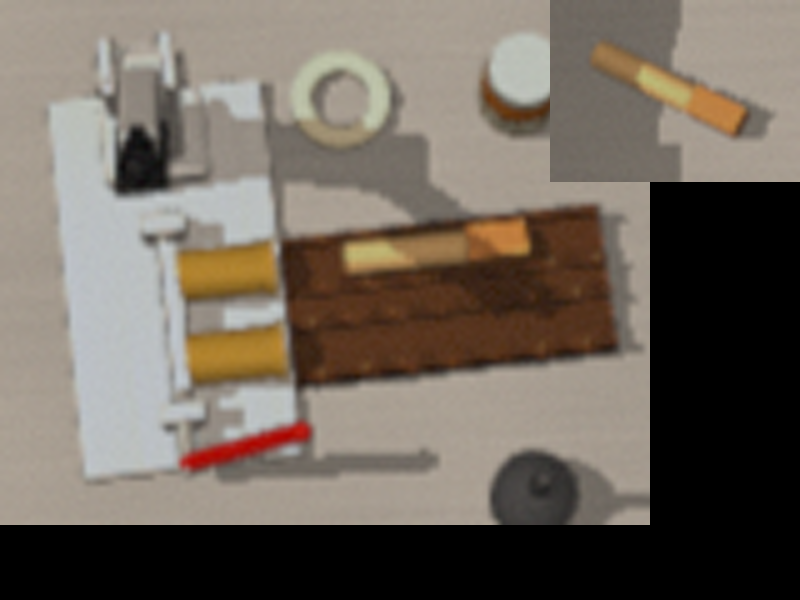

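The crop shows the chosen blank as pale wood: square orange head lower right, shank upper left. The press foot corners are at crop (50,103), (262,82), (298,455), (88,478), and the groove ends at (600,207) and (617,350).

```bash
cat >> h.py <<'E'
def blank(c,box,z=15,name=""):
    u0,u1,v0,v1=box;s=cv2.cvtColor(c["image"],cv2.COLOR_BGR2HSV)[v0:v1,u0:u1]
    m=((s[...,1]>75)&(s[...,0]>8)&(s[...,0]<35)&(s[...,2]>85)).astype(np.uint8)
    cn=max(cv2.findContours(m,0,1)[0],key=cv2.contourArea).reshape(-1,2)
    P=np.array([onz(c,u+u0,v+v0,z/1e3)[:2] for u,v in cn]).astype(np.float32)
    return cv2.minAreaRect(P),cv2.boxPoints(cv2.minAreaRect(P)),cn+[u0,v0]
E
python3 - <<'E'
from h import *
import pickle
c=pickle.load(open("c0.pkl","rb"))["top"]
S=[((50,103),(165,71),12),((262,82),(165,-75),12),((298,455),(-95,-75),12),((88,478),(-95,71),12),]
A=[];B=[]
for (u,v),p,z in S: A.append(p);B.append(onz(c,185+u/5-.4,130+v/5-.4,z/1e3)[:2]*1e3)
A=np.array(A,float);B=np.array(B);print(B)
a=A-A.mean(0);b=B-B.mean(0)
th=np.arctan2((a[:,0]*b[:,1]-a[:,1]*b[:,0]).sum(),(a*b).sum());R=np.array([[np.cos(th),-np.sin(th)],[np.sin(th),np.cos(th)]])
o=B.mean(0)-R@A.mean(0);print("yaw",th,"o",o,"res",B-(A@R.T+o))
for (u,v),z in [((600,207),26.5),((617,350),26.5),((298,385),26.5),((180,273),50),((190,355),50),((278,268),50),((288,350),50),((310,430),106)]:
    print(u,v,R.T@(onz(c,185+u/5-.4,130+v/5-.4,z/1e3)[:2]*1e3-o))
r,bx,cn=blank(c,(120,175,190,230));print("B",r,bx,)
h=cv2.cvtColor(c["image"],cv2.COLOR_BGR2HSV)
print(onz(c,.64*245,.64*334,.02),onz(c,.64*210,.64*318,.02))
E
```

```text
[[751.1253817  210.34980037]
 [758.61732392  66.75442349]
 [502.91844706  55.29658271]
 [494.82652439 193.07854196]]
yaw 0.05588195308291716 o [591.81484817 131.4118646 ] res [[-1.46634913 -1.16695798]
 [-2.12892637  1.0097606 ]
 [ 1.76633936  4.0736668 ]
 [ 1.82893615 -3.91646941]]
600 207 [  48.51392091 -287.75587034]
617 350 [ -48.57109248 -286.11287853]
298 385 [-49.32730179 -75.74816118]
180 273 [28.07323084 -7.05616884]
190 355 [-26.58762659  -8.24501543]
278 268 [ 24.58826354 -70.65879838]
288 350 [-30.08247239 -71.39928995]
310 430 [-92.5859767  -78.86173395]
B ((0.55865877866745, 0.3766135275363922), (0.12283965200185776, 0.02427833341062069), 62.20367431640625) [[0.51927847 0.32794175]
 [0.54075533 0.31662002]
 [0.5980391  0.4252853 ]
 [0.5765622  0.43660703]]
[0.53889407 0.33926399 0.02      ] [0.57669744 0.41222536 0.02      ]
```

```bash
cat >> h.py <<'E'
O=np.array([.5918,.1314]);YAW=.0559
def P2W(x,y,z):
    c,s=np.cos(YAW),np.sin(YAW);return np.array([O[0]+(c*x-s*y)/1e3,O[1]+(s*x+c*y)/1e3,z/1e3])
def W2P(w):
    c,s=np.cos(YAW),np.sin(YAW);d=(np.array(w[:2])-O)*1e3;return np.array([c*d[0]+s*d[1],-s*d[0]+c*d[1]])
E
python3 - <<'E'
from h import *
import pickle
cs=pickle.load(open("c0.pkl","rb"));o=np.zeros((600,800,3),np.uint8)
x0=0
for n,(u0,v0) in dict(top=(185,125),scene=(175,195)).items():
    c=cs[n];k=c["image"][v0:v0+120,u0:u0+135];F=3 if n=="x" else 4.4
    im=cv2.resize(k,(400,356),interpolation=cv2.INTER_CUBIC);F=400/135
    pts=[(165,71,12),(165,-75,12),(-95,-75,12),(-95,71,12)]+[(sx*28+d,y,26.5) for sx in(-1,1) for d in(-14,14) for y in(-289,-74)]+[(28,-70,50),(28,-12,50),(-28,-70,50),(-28,-12,50),(-95,-74,106)]
    for q in proj(c,[P2W(*p) for p in pts]): cv2.circle(im,(int((q[0]+.5-u0)*F),int((q[1]+.5-v0)*356/120)),2,(255,0,255),-1)
    o[:356,x0:x0+400]=im;x0+=400
cv2.imwrite("pics/ov.png",o[:360])
c=cs["top"];r,b,cn=blank(c,(250,300,170,190),z=30.5);print("A",r,[W2P(p) for p in b])
g=cv2.cvtColor(c["image"],cv2.COLOR_BGR2GRAY)
for y in(-270,-255,-100): print(y,[(x,int(g[tuple(np.round(proj(c,P2W(x,y,26.5))[0]).astype(int)[::-1])])) for x in range(-60,61,4)])
h=cv2.cvtColor(c["image"],cv2.COLOR_BGR2HSV);m=((h[...,0]>16)&(h[...,0]<24)&(h[...,1]>150)).astype(np.uint8)[170:210,215:245]
for cn in cv2.findContours(m,0,1)[0]:
    if cv2.contourArea(cn)>50:
        R=cv2.minAreaRect(np.array([onz(c,u+215,v+170,.045)[:2] for u,v in cn.reshape(-1,2)],np.float32));print("cup",R,W2P(R[0]))
E
```

```text
A ((0.636874258518219, -0.04430321604013443), (0.03417172282934189, 0.15568627417087555), 7.48213529586792) [array([  12.34038031, -101.59590585]), array([  23.95741523, -256.84814544]), array([  58.03393419, -254.29830805]), array([ 46.41689927, -99.04606846])]
-270 [(-60, 157), (-56, 154), (-52, 115), (-48, 57), (-44, 51), (-40, 55), (-36, 60), (-32, 56), (-28, 56), (-24, 58), (-20, 57), (-16, 56), (-12, 52), (-8, 56), (-4, 60), (0, 62), (4, 61), (8, 45), (12, 53), (16, 58), (20, 57), (24, 59), (28, 64), (32, 58), (36, 59), (40, 62), (44, 41), (48, 53), (52, 93), (56, 158), (60, 159)]
-255 [(-60, 158), (-56, 156), (-52, 125), (-48, 35), (-44, 47), (-40, 58), (-36, 59), (-32, 59), (-28, 56), (-24, 60), (-20, 56), (-16, 50), (-12, 39), (-8, 50), (-4, 59), (0, 60), (4, 61), (8, 57), (12, 55), (16, 60), (20, 60), (24, 58), (28, 60), (32, 61), (36, 60), (40, 59), (44, 48), (48, 67), (52, 125), (56, 153), (60, 158)]
-100 [(-60, 163), (-56, 161), (-52, 120), (-48, 40), (-44, 58), (-40, 60), (-36, 58), (-32, 61), (-28, 61), (-24, 64), (-20, 60), (-16, 57), (-12, 48), (-8, 55), (-4, 60), (0, 60), (4, 60), (8, 48), (12, 56), (16, 67), (20, 61), (24, 63), (28, 63), (32, 60), (36, 59), (40, 45), (44, 59), (48, 91), (52, 143), (56, 163), (60, 163)]
cup ((0.5651986002922058, 0.09177231043577194), (0.028935402631759644, 0.05878163501620293), 2.363947868347168) [-28.77388272 -38.07954726]
cup ((0.6206697821617126, 0.09552113711833954), (0.03024844080209732, 0.059455107897520065), 1.9695185422897339) [ 26.82010355 -37.43580064]
```

View pics/ov.png

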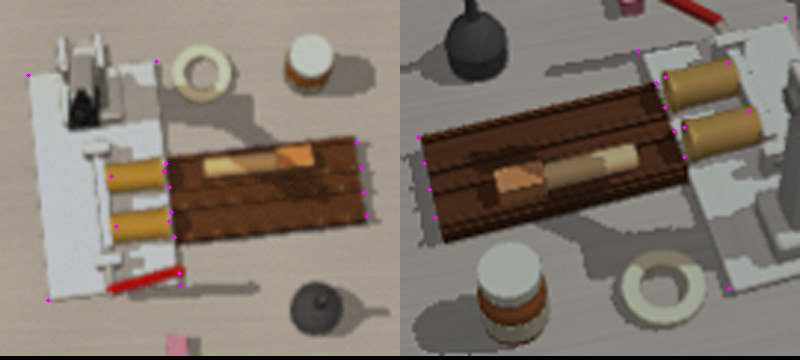

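The overlay fits the press to about 2 mm in both views: groove and cup marks fall on their edges. blank_b measures 123 x 24 mm against 120 x 22, head at about (0.54,0.34). I'll start moving over its head.

>>> apply_moves(
  commands=[
    [-0.88,0.1,0,0],
    [-0.88,0.1,0,0],
    [-0.88,0.1,0,0],
    [-0.88,0.1,0,0],
    [-0.88,0.1,0,0],
  ],
  claw=0.3,
)

```text
clock: 0.52
eef_pos: [0.2904, 0.4282, 0.2528]
tool_rot: [0.21, 0.978, -0.001, -0.0]
ft_force: [0.1, 0.3, 0.4]
grip_width: 0.0598
grasp_force: 0.0
```

>>> apply_moves(
  commands=[
    [-0.88,0.1,0,0],
    [-0.88,0.1,0,0],
    [-0.88,0.1,0,0],
    [-0.88,0.1,0,0],
    [-0.88,0.1,0,0],
  ],
)

```text
clock: 0.93
eef_pos: [0.3748, 0.401, 0.2527]
tool_rot: [0.21, 0.978, -0.001, -0.0]
ft_force: [0.2, -0.1, 0.2]
grip_width: 0.0592
grasp_force: 0.0
```

>>> apply_moves(
  commands=[
    [-0.88,0.1,0,0],
    [-0.88,0.1,0,0],
    [-0.88,0.1,0,0],
    [-0.88,0.1,0,0],
    [-0.88,0.1,0,0],
  ],
)

```text
clock: 1.35
eef_pos: [0.4591, 0.374, 0.2526]
tool_rot: [0.21, 0.978, -0.001, -0.0]
ft_force: [1.0, 0.1, -1.3]
grip_width: 0.0596
grasp_force: 0.0
```

>>> apply_moves(
  commands=[
    [-0.88,0.1,0,0],
    [-0.88,0.1,0,0],
    [-0.88,0.1,0,0],
    [-0.88,0.1,0,0],
    [-0.88,0.1,0,0],
  ],
)

```text
clock: 1.77
eef_pos: [0.5435, 0.3469, 0.2525]
tool_rot: [0.21, 0.978, -0.001, -0.001]
ft_force: [0.2, -0.1, -0.5]
grip_width: 0.0597
grasp_force: 0.0
```

>>> apply_moves(
  commands=[
    [0,0,0.4,0.11],
    [0,0,0.4,0.11],
    [0,0,0.4,0.11],
    [0,0,0.4,0.11],
    [0,0,0.4,0.11],
  ],
)

```text
clock: 2.18
eef_pos: [0.5427, 0.3472, 0.212]
tool_rot: [0.482, 0.876, -0.001, -0.0]
ft_force: [0.4, 1.1, 0.1]
grip_width: 0.0602
grasp_force: 0.0
```

>>> apply_moves(
  commands=[
    [0,0,0.4,0.11],
    [0,0,0.4,0.11],
    [0,0,0.4,0.11],
    [0,0,0.4,0.11],
    [0,0,0.4,0.11],
  ],
)

```text
clock: 2.6
eef_pos: [0.5425, 0.3472, 0.1721]
tool_rot: [0.711, 0.703, -0.001, -0.0]
ft_force: [-0.0, 0.2, 0.4]
grip_width: 0.0598
grasp_force: 0.0
```

>>> apply_moves(
  commands=[
    [0,0,0.4,0.11],
    [0,0,0.4,0.11],
    [0,0,0.4,0.11],
    [0,0,0.4,0.11],
    [0,0,0.4,0.018],
  ],
)

```text
clock: 3.02
eef_pos: [0.5426, 0.3473, 0.1322]
tool_rot: [0.857, 0.516, -0.001, -0.0]
ft_force: [-0.0, -1.0, -0.5]
grip_width: 0.06
grasp_force: 0.0
```

```bash
cat >> h.py <<'E'
from scipy.spatial.transform import Rotation
def to(X,yawx=None,ob=None):
    "units to reach world X (TCP), and turn units to bring tool x to yawx (deg)"
    ob=ob or bot.get_obs();R=Rotation.from_quat(ob["tool_rot"]).as_matrix()
    d=R.T@(np.array(X)-ob["eef_pos"])/.02;a=np.degrees(np.arctan2(R[1,0],R[0,0]))
    print("pos",ob["eef_pos"].round(4),"press",W2P(ob["eef_pos"]).round(1),"yawx",a.round(2),"units",d.round(3),"turn",None if yawx is None else round(((a-yawx+180)%360-180)/60,3),"j",ob["joint_pos"].round(2),"F",ob["ft_force"].round(1),"w",round(ob["grip_width"],4),"t",ob["clock"])
E
python3 - <<'E'
from h import *
import pickle
to([.5433,.3474,.0315],62.2)
c=pickle.load(open("c0.pkl","rb"))["top"]
f=lambda u,v,z:W2P(onz(c,185+u/5-.4,130+v/5-.4,z/1e3))
print("burn",f(535,490,50),"Ahead",f(530,240,41),"Afoot",f(343,257,30),"sad",f(340,98,12),"jar",f(522,75,60))
E
```

```text
pos [0.5426 0.3473 0.1322] press [-37.1 218.3] yawx 62.09 units [0.028 0.033 5.034] turn -0.002 j [0.57 0.6  0.23 1.2  0.   2.63] F [-0.  -1.  -0.5] w 0.06 t 3.0167
burn [-137.43820747 -218.44406679] Ahead [  27.76951403 -236.95494388] Afoot [  32.04070866 -114.2460752 ] sad [ 146.1215862 -125.0935751] jar [ 134.61277097 -243.52713729]
```

>>> apply_moves(
  commands=[
    [0,0,1,0],
    [0,0,1,0],
    [0,0,1,0],
    [0,0,1,0],
    [0,0,1,0],
  ],
)

```text
clock: 3.43
eef_pos: [0.5426, 0.3473, 0.0319]
tool_rot: [0.855, 0.518, -0.0, 0.0]
ft_force: [0.1, 0.0, -0.5]
grip_width: 0.0596
grasp_force: 0.0
```

>>> apply_moves(
  commands=[
    [0,0,0,0],
    [0,0,0,0],
    [0,0,0,0],
    [0,0,0,0],
    [0,0,0,0],
  ],
  claw=1,
)

```text
clock: 3.85
eef_pos: [0.5439, 0.3481, 0.035]
tool_rot: [0.856, 0.517, 0.002, -0.0]
ft_force: [0.3, -0.0, -0.0]
grip_width: 0.0197
grasp_force: 61.6
```

>>> apply_moves(
  commands=[
    [0,0,-0.8,0],
    [0,0,-0.8,0],
    [0,0,-0.8,0],
    [0,0,-0.8,0],
    [0,0,-0.8,0],
  ],
)

```text
clock: 4.27
eef_pos: [0.5433, 0.3477, 0.1154]
tool_rot: [0.856, 0.517, 0.001, -0.0]
ft_force: [0.7, 0.3, -0.1]
grip_width: 0.0201
grasp_force: 61.6
```

```bash
python3 - <<'E'
from h import *
import pickle
cs={n:bot.camera(n) for n in("scene","top")}
pickle.dump(cs,open("c1.pkl","wb"))
to(P2W(-28,-180,100),93.2)
o=np.hstack([cv2.resize(cs["top"]["image"][150:230,130:250],(480,320),interpolation=2),cv2.resize(cs["scene"]["image"][140:240,300:400],(320,320),interpolation=2)])
cv2.imwrite("pics/g.png",o)
E
```

```text
pos [0.5452 0.349  0.1179] press [-34.3 219.8] yawx 62.26 units [-16.989  10.55    0.816] turn -0.516 j [0.57 0.61 0.2  1.16 0.   2.62] F [ 0.6 -0.   0.2] w 0.0199 t 4.3667
```

View pics/g.png

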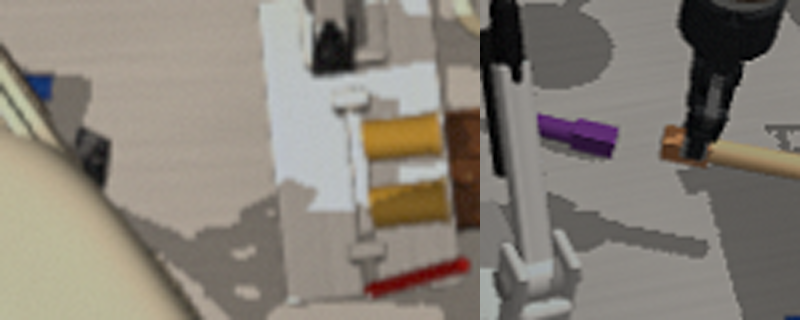

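The scene crop shows the blank held at its head (finger at crop (705,145), orange head left of it, shank right). I'll move on over the groove and check the pose there.

>>> apply_moves(
  commands=[
    [0,0,0,-0.1],
    [0,0,0,-0.1],
    [0,0,0,-0.1],
    [0,0,0,-0.1],
    [0,0,0,-0.1],
  ],
)

```text
clock: 4.78
eef_pos: [0.5427, 0.3473, 0.1126]
tool_rot: [0.691, 0.723, -0.0, -0.0]
ft_force: [0.2, 0.6, -0.6]
grip_width: 0.0201
grasp_force: 61.6
```

```bash
python3 - <<'E'
from h import *
to(P2W(-28,-180,118),93.2)
E
```

```text
pos [0.5427 0.3473 0.1126] press [-37.  218.3] yawx 92.54 units [-19.909   0.678  -0.263] turn -0.011 j [ 0.57  0.61  0.2   1.16 -0.    2.1 ] F [ 0.2  0.6 -0.6] w 0.0201 t 4.7833
```

>>> apply_moves(
  commands=[
    [-1,-1,-0.5,-0.011],
    [-1,-1,-0.5,0],
    [-1,-1,-0.5,0],
    [-1,-1,-0.5,0],
    [-1,-1,-0.4,0],
  ],
)

```text
clock: 5.2
eef_pos: [0.4468, 0.2418, 0.1613]
tool_rot: [0.689, 0.725, 0.0, 0.0]
ft_force: [0.4, 0.2, 0.0]
grip_width: 0.0201
grasp_force: 61.6
```

>>> apply_moves(
  commands=[
    [-1,0,0,0],
    [-1,0,0,0],
    [-1,0,0,0],
    [-1,0,0,0],
    [-1,0,0,0],
  ],
)

```text
clock: 5.62
eef_pos: [0.4526, 0.1419, 0.161]
tool_rot: [0.689, 0.725, 0.0, 0.0]
ft_force: [-0.6, -0.3, -0.7]
grip_width: 0.02
grasp_force: 61.6
```

>>> apply_moves(
  commands=[
    [-1,0,0,0],
    [-1,0,0,0],
    [-1,0,0,0],
    [-1,0,0,0],
    [-1,0,0,0],
  ],
)

```text
clock: 6.03
eef_pos: [0.4577, 0.042, 0.161]
tool_rot: [0.689, 0.725, 0.0, 0.0]
ft_force: [0.4, -0.1, -0.5]
grip_width: 0.0203
grasp_force: 61.6
```

>>> apply_moves(
  commands=[
    [-1,1,0,0],
    [-1,1,0,0],
    [-1,1,0,0],
    [-1,1,0,0],
    [-0.9,1,0,0],
  ],
)

```text
clock: 6.45
eef_pos: [0.5635, -0.0511, 0.1608]
tool_rot: [0.689, 0.725, -0.0, 0.0]
ft_force: [0.6, 0.3, -0.6]
grip_width: 0.0198
grasp_force: 61.6
```

>>> apply_moves(
  commands=[
    [0,0.4,0,0],
    [0,0,0,0],
    [0,0,0,0],
    [0,0,0,0],
    [0,0,0,0],
  ],
)

```text
clock: 6.87
eef_pos: [0.5697, -0.0485, 0.1612]
tool_rot: [0.689, 0.725, -0.0, -0.0]
ft_force: [-0.5, 0.3, -0.4]
grip_width: 0.0196
grasp_force: 61.6
```

```bash
python3 - <<'E'
from h import *
import pickle
to(P2W(-28,-180,54),93.2)
cs={n:bot.camera(n) for n in("scene","top")}
pickle.dump(cs,open("c2.pkl","wb"))
o=np.hstack([cv2.resize(cs["top"]["image"][150:230,200:320],(480,320),interpolation=2),cv2.resize(cs["scene"]["image"][180:280,180:280],(320,320),interpolation=2)])
cv2.imwrite("pics/p.png",o)
E
```

```text
pos [ 0.5697 -0.0485  0.1612] press [ -32.1 -178.4] yawx 92.97 units [-0.08   0.213  5.36 ] turn -0.004 j [-0.09  0.44  0.04  1.18  0.    1.43] F [-0.5  0.3 -0.4] w 0.0196 t 6.8667
```

View pics/p.png

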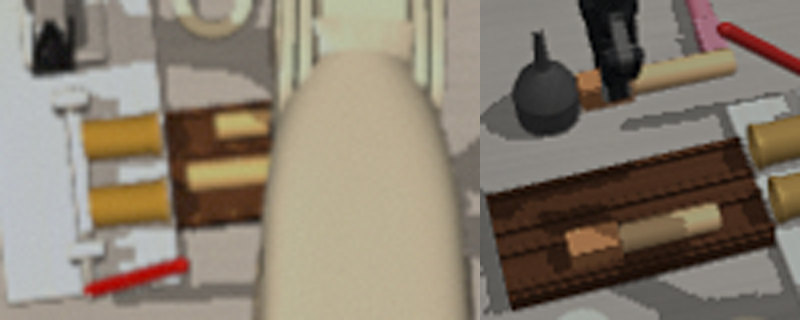

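In the top crop, B's shank runs from (188,176) to (270,170), over the near groove and parallel to it. I'll measure it against blank A and the cups.

```bash
python3 - <<'E'
from h import *
import pickle
c=pickle.load(open("c2.pkl","rb"))["top"]
for n,(u0,u1,v0,v1),z in (("B",(246,266,187,200),.140),("A",(253,266,176,186),.0305)):
    s=cv2.cvtColor(c["image"],cv2.COLOR_BGR2HSV)[v0:v1,u0:u1]
    m=(s[...,2]>120).astype(np.uint8)
    for u in range(0,u1-u0,3):
        v=np.where(m[:,u])[0]
        if len(v)>3: print(n,u+u0,v.min()+v0,v.max()+v0,W2P(onz(c,u+u0,v0+(v.min()+v.max())/2,z)).round(1))
E
```

```text
B 249 190 197 [-31.1 -92.8]
B 252 190 196 [ -30.5 -102.1]
B 255 190 196 [ -31.5 -111.2]
B 258 190 196 [ -32.5 -120.2]
B 261 189 195 [ -30.4 -129.7]
B 264 189 195 [ -31.3 -138.8]
A 256 178 184 [  30.9 -123.4]
A 259 178 183 [  31.6 -133.4]
A 262 178 183 [  30.5 -143.2]
A 265 178 183 [  29.5 -153.1]
```

>>> apply_moves(
  commands=[
    [0,0.16,1,-0.004],
    [0,0,1,0],
    [0,0,1,0],
    [0,0,1,0],
    [0,0,1,0],
  ],
)

```text
clock: 7.38
eef_pos: [0.5737, -0.0487, 0.0609]
tool_rot: [0.687, 0.726, 0.0, 0.0]
ft_force: [1.1, -1.6, -0.7]
grip_width: 0.02
grasp_force: 61.6
```

>>> apply_moves(
  commands=[
    [0,0,0.1,0],
    [0,0,0.1,0],
    [0,0,0.1,0],
    [0,0,0.1,0],
    [0,0,0.05,0],
  ],
)

```text
clock: 7.8
eef_pos: [0.5743, -0.0491, 0.0538]
tool_rot: [0.687, 0.726, 0.0, 0.001]
ft_force: [-1.9, 0.5, 10.3]
grip_width: 0.0202
grasp_force: 64.0
```

```bash
python3 - <<'E'
from h import *
to(P2W(-28,-180,51),93.2)
import pickle
cs={n:bot.camera(n) for n in("scene","top")}
pickle.dump(cs,open("c3.pkl","wb"))
cv2.imwrite("pics/p3.png",np.hstack([cv2.resize(cs["top"]["image"][150:230,200:320],(480,320),interpolation=2),cv2.resize(cs["scene"]["image"][180:280,180:280],(320,320),interpolation=2)]))
E
```

```text
pos [ 0.5743 -0.0491  0.0538] press [ -27.5 -179.2] yawx 93.15 units [-0.038 -0.024  0.138] turn -0.001 j [-0.09  0.55 -0.09  0.93  0.    1.43] F [-1.9  0.5 10.3] w 0.0202 t 7.8
```

View pics/p3.png

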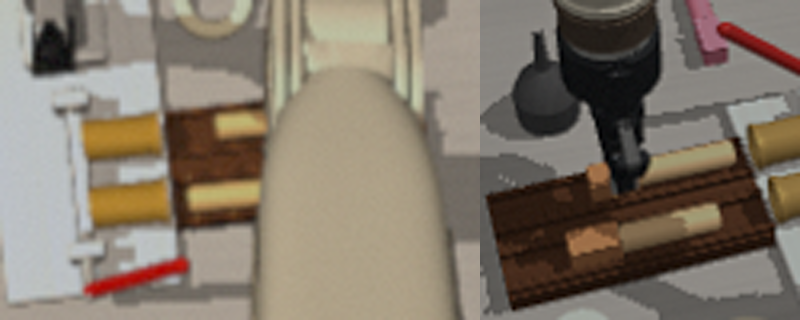

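The blank appears to rest in the near groove: the scene crop shows it in line and parallel to A, with 10 N of support. I'll open a little and lift.

>>> apply_moves(
  commands=[
    [0,0,0,0],
    [0,0,0,0],
    [0,0,0,0],
    [0,0,-0.2,0],
    [0,0,-0.5,0],
  ],
  claw=0.58,
)

```text
clock: 8.32
eef_pos: [0.5725, -0.0492, 0.0652]
tool_rot: [0.687, 0.726, -0.001, -0.001]
ft_force: [0.7, -0.9, -0.1]
grip_width: 0.0361
grasp_force: 0.0
```

>>> apply_moves(
  commands=[
    [0,0,-1,0],
    [-1,0.4,-0.4,0],
    [-1,0.4,0,0],
    [-1,0.4,0,0],
    [-1,0.2,0,0],
  ],
)

```text
clock: 8.73
eef_pos: [0.6077, -0.1284, 0.0958]
tool_rot: [0.687, 0.726, 0.001, 0.001]
ft_force: [0.0, -0.3, -0.4]
grip_width: 0.0355
grasp_force: 0.0
```

```bash
python3 - <<'E'
from h import *
to(P2W(0,-268,54),93.2)
import pickle
cs={n:bot.camera(n) for n in("scene","top")}
pickle.dump(cs,open("c4.pkl","wb"))
cv2.imwrite("pics/p4.png",np.hstack([cv2.resize(cs["top"]["image"][150:230,200:320],(480,320),interpolation=2),cv2.resize(cs["scene"]["image"][180:280,180:280],(320,320),interpolation=2)]))
E
```

```text
pos [ 0.6077 -0.1284  0.0958] press [   1.4 -260.3] yawx 93.18 units [-0.386 -0.074  2.092] turn -0.0 j [-0.21  0.58  0.1   1.08  0.    1.31] F [ 0.  -0.3 -0.4] w 0.0355 t 8.7333
```

View pics/p4.png

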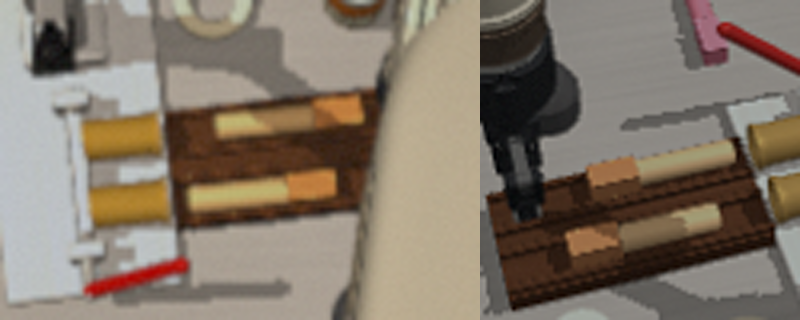

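Both blanks lie in their grooves. In the top crop, B's head end is at x=336 and A's at 363, foot ends toward the cups. I'll set the fingers about 56 mm apart and push both together.

>>> apply_moves(
  commands=[
    [-0.1,-0.07,0.5,0],
    [0,0,0.5,0],
    [0,0,0.5,0],
    [0,0,0.5,0],
    [0,0,0.3,0],
  ],
  claw=0.5,
)

```text
clock: 9.25
eef_pos: [0.6036, -0.1286, 0.0459]
tool_rot: [0.687, 0.727, -0.001, -0.002]
ft_force: [-0.2, 0.6, -0.3]
grip_width: 0.0427
grasp_force: 0.0
```

>>> apply_moves(
  commands=[
    [0.4,0,0,0],
    [0.4,0,0,0],
    [0.4,0,0,0],
    [0.4,0,0,0],
    [0.4,0,0,0],
  ],
)

```text
clock: 9.67
eef_pos: [0.6033, -0.0885, 0.049]
tool_rot: [0.687, 0.726, 0.0, 0.001]
ft_force: [-0.8, 0.2, 0.8]
grip_width: 0.0425
grasp_force: 0.1
```

>>> apply_moves(
  commands=[
    [0.3,0,0,0],
    [0.3,0,0,0],
    [0.3,0,0,0],
    [0.3,0,0,0],
    [0.3,0,0,0],
  ],
)

```text
clock: 10.08
eef_pos: [0.6013, -0.0594, 0.0485]
tool_rot: [0.688, 0.726, 0.0, 0.0]
ft_force: [0.5, -1.1, 0.3]
grip_width: 0.0428
grasp_force: 0.5
```

```bash
python3 - <<'E'
from h import *
to(P2W(0,-143,50),93.2)
import pickle
cs={n:bot.camera(n) for n in("scene","top")}
pickle.dump(cs,open("c5.pkl","wb"))
cv2.imwrite("pics/p5.png",np.hstack([cv2.resize(cs["top"]["image"][150:230,200:320],(480,320),interpolation=2),cv2.resize(cs["scene"]["image"][180:280,180:280],(320,320),interpolation=2)]))
E
```

```text
pos [ 0.6013 -0.0594  0.0485] press [  -1.2 -191. ] yawx 93.12 units [ 2.401  0.054 -0.075] turn -0.001 j [-0.1   0.6  -0.01  0.96 -0.    1.42] F [ 0.5 -1.1  0.3] w 0.0428 t 10.0833
```

View pics/p5.png

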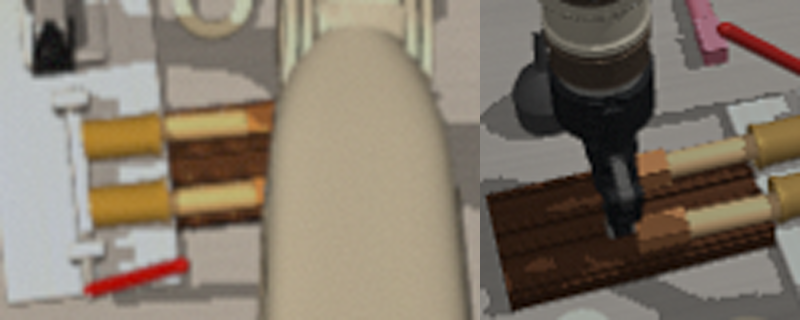

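Both feet have just entered the cup mouths (top crop (165,127) and (172,200)), and the force is about 1 N. I'll continue slowly, 48 mm to go.

>>> apply_moves(
  commands=[
    [0.25,0,0,0],
    [0.25,0,0,0],
    [0.25,0,0,0],
    [0.25,0,0,0],
    [0.25,0,0,0],
  ],
)

```text
clock: 10.6
eef_pos: [0.5998, -0.0344, 0.0483]
tool_rot: [0.688, 0.726, -0.0, -0.0]
ft_force: [0.6, -0.6, 0.4]
grip_width: 0.043
grasp_force: 0.3
```

>>> apply_moves(
  commands=[
    [0.2,0,0,0],
    [0.2,0,0,0],
    [0.2,0,0,0],
    [0.1,0,0,0],
    [0.1,0,0,0],
  ],
)

```text
clock: 11.02
eef_pos: [0.5989, -0.0185, 0.0483]
tool_rot: [0.687, 0.726, -0.0, 0.0]
ft_force: [0.1, 0.1, -0.1]
grip_width: 0.0426
grasp_force: 0.3
```

>>> apply_moves(
  commands=[
    [0.05,0,0,0],
    [0.05,0,0,0],
    [0.05,0,0,0],
    [0.05,0,0,0],
    [0.05,0,0,0],
  ],
)

```text
clock: 11.43
eef_pos: [0.5987, -0.0139, 0.0483]
tool_rot: [0.688, 0.726, -0.0, -0.0]
ft_force: [-0.5, -1.3, -0.2]
grip_width: 0.0427
grasp_force: 0.3
```

>>> apply_moves(
  commands=[
    [0.05,0,0,0],
    [0.05,0,0,0],
    [0.05,0,0,0],
    [0.05,0,0,0],
    [0.0,0,0,0],
  ],
)

```text
clock: 11.85
eef_pos: [0.5985, -0.0097, 0.0483]
tool_rot: [0.687, 0.726, -0.0, 0.0]
ft_force: [-0.3, -1.7, 0.4]
grip_width: 0.043
grasp_force: 0.3
```

>>> apply_moves(
  commands=[
    [0.05,0,0,0],
    [0.05,0,0,0],
    [0.05,0,0,0],
    [0.0,0,0,0],
    [0.0,0,0,0],
  ],
)

```text
clock: 12.27
eef_pos: [0.5988, -0.0094, 0.0485]
tool_rot: [0.688, 0.726, -0.002, 0.002]
ft_force: [1.0, -7.5, 0.3]
grip_width: 0.043
grasp_force: 4.0
```

```bash
python3 - <<'E'
from h import *
to(P2W(0,-143,50),93.2)
import pickle
cs={n:bot.camera(n) for n in("scene","top")}
pickle.dump(cs,open("c6.pkl","wb"))
E
```

```text
pos [ 0.5988 -0.0094  0.0485] press [  -0.9 -141. ] yawx 93.05 units [-0.101  0.046 -0.074] turn -0.002 j [-0.01  0.59 -0.03  0.95 -0.01  1.5 ] F [ 1.  -7.5  0.3] w 0.043 t 12.2667
```

Contact at 7.5 N with the TCP at press y=-141 (expected -143), so both blanks are home. I'll back off, rise, shut the fingers and go to the handle.

>>> apply_moves(
  commands=[
    [-0.5,0,0,0],
    [-0.5,0,-0.8,0],
    [0,0,-1,0],
    [0,0,-1,0],
    [0,-0.5,-1,0],
  ],
)

```text
clock: 12.78
eef_pos: [0.5905, -0.0273, 0.1249]
tool_rot: [0.688, 0.726, 0.001, -0.0]
ft_force: [0.1, -0.1, 0.2]
grip_width: 0.0429
grasp_force: 0.0
```

>>> apply_moves(
  commands=[
    [0,-0.9,-1,0],
    [0,-0.9,-0.8,0],
    [0.8,-0.9,0,0],
    [0.8,-0.8,0,0],
    [0.9,-0.8,0,0],
  ],
  claw=1,
)

```text
clock: 13.2
eef_pos: [0.5001, 0.0181, 0.1608]
tool_rot: [0.688, 0.726, 0.001, -0.0]
ft_force: [-0.3, 0.2, 0.5]
grip_width: 0.0001
grasp_force: 0.0
```

```bash
python3 - <<'E'
from h import *
to(P2W(-98,-108,99),93.2)
import pickle
cs={n:bot.camera(n) for n in("scene","top")}
pickle.dump(cs,open("c6.pkl","wb"))
cv2.imwrite("pics/p6.png",np.hstack([cv2.resize(cs["top"]["image"][150:230,200:320],(480,320),interpolation=2),cv2.resize(cs["scene"]["image"][180:280,210:310],(320,320),interpolation=2)]))
E
```

```text
pos [0.5001 0.0181 0.1608] press [ -97.9 -108. ] yawx 93.06 units [-0.004 -0.006  3.091] turn -0.002 j [ 0.04  0.3  -0.16  1.11  0.    1.55] F [-0.3  0.2  0.5] w 0.0001 t 13.2
```

View pics/p6.png

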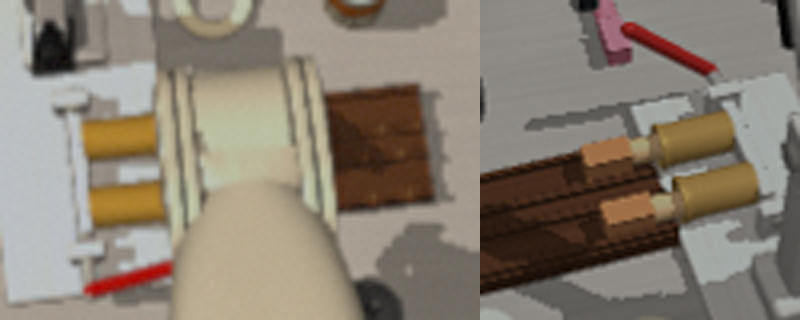

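The scene crop shows both heads equally near the cup mouths with about 22 mm of shank showing, so they are home. I'll lower beside the handle and push it over.

>>> apply_moves(
  commands=[
    [0,0,0.6,0],
    [0,0,0.6,0],
    [0,0,0.6,0],
    [0,0,0.6,0],
    [0,0,0.65,0],
  ],
)

```text
clock: 13.72
eef_pos: [0.5016, 0.0177, 0.0989]
tool_rot: [0.688, 0.726, 0.001, 0.0]
ft_force: [0.2, 0.4, 1.0]
grip_width: -0.0001
grasp_force: 0.0
```

>>> apply_moves(
  commands=[
    [0.4,0,0,0],
    [0.4,0,0,0],
    [0.4,0,0,0],
    [0.4,0,0,0],
    [0.4,0,0,0],
  ],
)

```text
clock: 14.13
eef_pos: [0.5012, 0.0541, 0.1028]
tool_rot: [0.689, 0.725, -0.001, 0.005]
ft_force: [4.5, -5.2, 1.8]
grip_width: -0.0001
grasp_force: 0.0
```

>>> apply_moves(
  commands=[
    [0.4,0,0,0],
    [0.4,0,0,0],
    [0.4,0,0,0],
    [0.4,0,0,0],
    [0.4,0,0,0],
  ],
)

```text
clock: 14.55
eef_pos: [0.4963, 0.0986, 0.0997]
tool_rot: [0.687, 0.726, -0.0, 0.0]
ft_force: [0.2, -4.0, -0.5]
grip_width: 0.0
grasp_force: 0.0
```

```bash
python3 - <<'E'
from h import *
to(P2W(-98,24,99),93.2)
E
```

```text
pos [0.4963 0.0986 0.0997] press [-97.2 -27.4] yawx 93.16 units [ 2.572 -0.044  0.036] turn -0.001 j [ 0.2   0.37 -0.23  0.96 -0.    1.71] F [ 0.2 -4.  -0.5] w 0.0 t 14.55
```

>>> apply_moves(
  commands=[
    [0.3,0,0,0],
    [0.3,0,0,0],
    [0.3,0,0,0],
    [0.3,0,0,0],
    [0.3,0,0,0],
  ],
)

```text
clock: 14.97
eef_pos: [0.4952, 0.127, 0.0992]
tool_rot: [0.688, 0.726, -0.001, 0.002]
ft_force: [1.5, -6.4, -0.7]
grip_width: 0.0001
grasp_force: 3.3
```

>>> apply_moves(
  commands=[
    [0.2,0,0,0],
    [0.2,0,0,0],
    [0.2,0,0,0],
    [0.2,0,0,0],
    [0.1,0,0,0],
  ],
)

```text
clock: 15.38
eef_pos: [0.4926, 0.1452, 0.0984]
tool_rot: [0.687, 0.726, -0.002, -0.0]
ft_force: [0.1, -5.9, 1.4]
grip_width: 0.0001
grasp_force: 2.2
```

>>> apply_moves(
  commands=[
    [0.1,0,0,0],
    [0.1,0,0,0],
    [0.1,0,0,0],
    [0.0,0,0,0],
    [0.0,0,0,0],
  ],
)

```text
clock: 15.8
eef_pos: [0.4924, 0.1517, 0.0987]
tool_rot: [0.687, 0.726, -0.001, -0.001]
ft_force: [-0.9, -3.7, 0.9]
grip_width: 0.0003
grasp_force: 1.5
```

```bash
python3 - <<'E'
from h import *
to(P2W(-98,24,99),93.2)
E
```

```text
pos [0.4924 0.1517 0.0987] press [-98.1  25.8] yawx 93.16 units [-0.089  0.004 -0.016] turn -0.001 j [ 0.3   0.39 -0.21  0.97 -0.    1.81] F [-0.9 -3.7  0.9] w 0.0003 t 15.8
```

>>> apply_moves(
  commands=[
    [0.1,0,0,0],
    [0.1,0,0,0],
    [0.1,0,0,0],
    [0.0,0,0,0],
    [0.0,0,0,0],
  ],
)

```text
clock: 16.22
eef_pos: [0.4927, 0.1551, 0.099]
tool_rot: [0.688, 0.726, -0.003, 0.002]
ft_force: [-0.5, -11.1, 2.5]
grip_width: 0.0
grasp_force: 4.7
```

```bash
python3 - <<'E'
from h import *
to(P2W(-98,24,99),93.2)
E
```

```text
pos [0.4927 0.1551 0.099 ] press [-97.6  29.2] yawx 93.04 units [-0.26  -0.018  0.002] turn -0.003 j [ 0.31  0.39 -0.2   0.97 -0.01  1.83] F [ -0.5 -11.1   2.5] w 0.0 t 16.2167
```

>>> apply_moves(
  commands=[
    [0.1,0,0,0],
    [0.05,0,0,0],
    [0,0,0,0],
    [0.0,0,0,0],
    [0.0,0,0,0],
  ],
)

```text
clock: 16.63
eef_pos: [0.4926, 0.1555, 0.099]
tool_rot: [0.689, 0.725, -0.004, 0.004]
ft_force: [0.7, -17.5, 4.2]
grip_width: -0.0001
grasp_force: 7.5
```

>>> apply_moves(
  commands=[
    [-0.5,0,0,0],
    [-0.8,0,0,0],
    [-0.8,-0.8,-0.5,0],
    [0,-1,-1,0],
    [0,-1,-1,0],
  ],
)

```text
clock: 17.05
eef_pos: [0.4386, 0.1161, 0.1492]
tool_rot: [0.688, 0.726, 0.0, -0.002]
ft_force: [0.0, 0.4, 0.2]
grip_width: -0.0
grasp_force: 0.0
```

```bash
python3 - <<'E'
from h import *
to(P2W(0,0,360),93.2)
import pickle
cs={n:bot.camera(n) for n in("scene","top")}
pickle.dump(cs,open("c7.pkl","wb"))
cv2.imwrite("pics/p7.png",np.hstack([cv2.resize(cs["top"]["image"][130:230,190:290],(400,400),interpolation=2),cv2.resize(cs["scene"]["image"][120:260,230:370],(400,400),interpolation=2)]))
E
```

```text
pos [0.4386 0.1161 0.1492] press [-153.9   -6.7] yawx 93.08 units [  0.384   7.675 -10.552] turn -0.002 j [ 0.26  0.23 -0.3   1.05  0.    1.77] F [0.  0.4 0.2] w -0.0 t 17.05
```

View pics/p7.png

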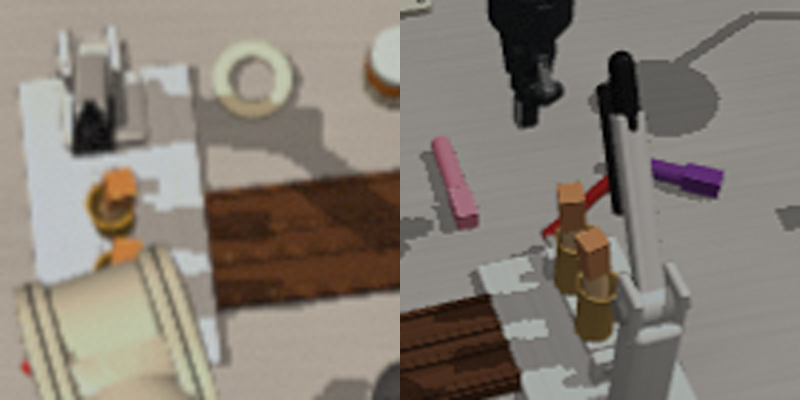

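Both blanks stand upright in the cups: scene crop heads at (570,205) and (592,250). The raised lever's black end is at (622,60) in the scene crop and at (92,150) in the top crop. I'll get its angle by cutting the rays with the lever plane.

```bash
python3 - <<'E'
from h import *
import pickle
cs=pickle.load(open("c7.pkl","rb"))
n=P2W(0,1,0)-P2W(0,0,0);o0=P2W(0,0,0)
for nm,u,v in(("top",213,167),("scene",307.7,139.5)):
    o,d=ray(cs[nm],u,v);s=((o0-o)@n)/(d@n);X=o+s*d;print(nm,W2P(X),X[2],"dist",np.linalg.norm(X-P2W(120,0,185)),"q",np.arctan2(X[2]-.185,.120-W2P(X)[0]/1e3))
    for q in(.8,.9,1.0): print(q,proj(cs[nm],P2W(120-185*np.cos(q),0,185+185*np.sin(q))))
for q in(.8,.85,.9,.95,1.):
    print(q,120-175*np.cos(q)+10*np.sin(q),185+175*np.sin(q)+10*np.cos(q))
print("target0",P2W(-58,0,0))
E
```

```text
top [ 6.17140997e+00 -4.11892742e-14] 0.35203357586069695 dist 0.20213154967370445 q 0.9726142630280254
0.8 [[214.34697084 175.63271047]]
0.9 [[213.57798411 169.53908584]]
1.0 [[212.79432605 163.09190716]]
scene [ 2.75592311e+01 -1.75415238e-13] 0.3523203844158713 dist 0.1911580675780156 q 1.0660528973996948
0.8 [[300.09179427 141.37832389]]
0.9 [[302.85423045 141.0474804 ]]
1.0 [[305.86782664 141.59127289]]
0.8 5.249886773241286 317.50438300088814
0.85 12.015753521531042 323.0739023584011
0.9 19.05152464890857 328.29830886751625
0.95 26.339614391714115 333.16454423277924
1.0 33.86180632115451 337.66044540006334
target0 [0.5338906  0.12815949 0.        ]
```

Lever angle is about 0.97, so its tip is near press (30,0) at z≈0.335. I'll rise at x=-154 first, then come in over it.

>>> apply_moves(
  commands=[
    [0.07,0,-1,0],
    [0.07,0,-1,0],
    [0.07,0,-1,0],
    [0.07,0,-1,0],
    [0.07,0,-1,0],
  ],
)

```text
clock: 17.57
eef_pos: [0.4396, 0.124, 0.2501]
tool_rot: [0.687, 0.727, 0.001, -0.001]
ft_force: [0.3, 0.7, 0.2]
grip_width: -0.0001
grasp_force: 0.0
```

>>> apply_moves(
  commands=[
    [0,0,-1,0],
    [0,0,-1,0],
    [0,0,-1,0],
    [0,0,-1,0],
    [0,0,-1,0],
  ],
)

```text
clock: 17.98
eef_pos: [0.4397, 0.124, 0.3501]
tool_rot: [0.687, 0.727, 0.001, -0.001]
ft_force: [0.1, 0.2, -0.1]
grip_width: 0.0002
grasp_force: 0.0
```

>>> apply_moves(
  commands=[
    [0,0,-1,0],
    [0,0,-0.8,0],
    [0,0.8,0,0],
    [0,0.8,0,0],
    [0,0.8,0,0],
  ],
)

```text
clock: 18.4
eef_pos: [0.4884, 0.1268, 0.3857]
tool_rot: [0.687, 0.727, 0.002, -0.0]
ft_force: [-0.0, -0.7, -0.3]
grip_width: -0.0005
grasp_force: 0.0
```

>>> apply_moves(
  commands=[
    [0,0.8,0,0],
    [0,0.8,0,0],
    [0,0.8,0,0],
    [0,0.8,0,0],
    [0,0.8,0,0],
  ],
)

```text
clock: 18.82
eef_pos: [0.5684, 0.1311, 0.3847]
tool_rot: [0.687, 0.727, 0.001, -0.001]
ft_force: [0.6, -0.5, 0.6]
grip_width: 0.0002
grasp_force: 0.0
```

```bash
python3 - <<'E'
from h import *
to(P2W(53,0,385),93.2)
E
```

```text
pos [0.5684 0.1311 0.3847] press [-23.4   1. ] yawx 93.2 units [-0.05   3.818 -0.013] turn -0.0 j [0.23 0.41 0.59 1.74 0.   1.74] F [ 0.6 -0.5  0.6] w 0.0002 t 18.8167
```

>>> apply_moves(
  commands=[
    [-0.05,0.8,0,0],
    [0,0.8,0,0],
    [0,0.8,0,0],
    [0,0.8,0,0],
    [0,0.6,0,0],
  ],
)

```text
clock: 19.23
eef_pos: [0.6446, 0.1343, 0.384]
tool_rot: [0.687, 0.726, 0.001, -0.001]
ft_force: [-0.3, -0.6, 0.0]
grip_width: 0.0
grasp_force: 0.0
```

>>> apply_moves(
  commands=[
    [0,0,0.35,0],
    [0,0,0.35,0],
    [0,0,0.35,0],
    [0,0,0.35,0],
    [0,0,0.35,0],
  ],
)

```text
clock: 19.65
eef_pos: [0.6437, 0.1343, 0.349]
tool_rot: [0.687, 0.727, 0.001, -0.001]
ft_force: [0.6, -0.1, 0.6]
grip_width: -0.0001
grasp_force: 0.0
```

```bash
python3 - <<'E'
from h import *
to(P2W(26,0,332),93.2)
E
```

```text
pos [0.6437 0.1343 0.349 ] press [51.9 -0. ] yawx 93.19 units [-1.000e-03 -1.297e+00  8.480e-01] turn -0.0 j [0.2  0.59 0.78 1.76 0.   1.72] F [ 0.6 -0.1  0.6] w -0.0001 t 19.65
```

>>> apply_moves(
  commands=[
    [0,-0.26,0.17,0],
    [0,-0.26,0.17,0],
    [0,-0.26,0.17,0],
    [0,-0.26,0.17,0],
    [0,-0.26,0.17,0],
  ],
)

```text
clock: 20.07
eef_pos: [0.6185, 0.1328, 0.3326]
tool_rot: [0.687, 0.726, 0.002, 0.0]
ft_force: [2.3, -0.0, -0.6]
grip_width: 0.0004
grasp_force: 1.1
```

>>> apply_moves(
  commands=[
    [0,-0.24,0.24,0],
    [0,-0.24,0.24,0],
    [0,-0.24,0.24,0],
    [0,-0.24,0.24,0],
    [0,-0.24,0.24,0],
  ],
)

```text
clock: 20.48
eef_pos: [0.5944, 0.1314, 0.3091]
tool_rot: [0.687, 0.726, 0.002, 0.0]
ft_force: [2.8, 0.7, 0.5]
grip_width: -0.0
grasp_force: 1.0
```

```bash
python3 - <<'E'
from h import *
to(P2W(-18,0,280),93.2)
E
```

```text
pos [0.5944 0.1314 0.3091] press [ 2.6 -0.1] yawx 93.18 units [ 0.002 -1.033  1.449] turn -0.0 j [0.22 0.45 0.45 1.57 0.   1.73] F [2.8 0.7 0.5] w -0.0 t 20.4833
```

>>> apply_moves(
  commands=[
    [0,-0.2,0.28,0],
    [0,-0.2,0.28,0],
    [0,-0.2,0.28,0],
    [0,-0.2,0.28,0],
    [0,-0.2,0.28,0],
  ],
)

```text
clock: 20.9
eef_pos: [0.5744, 0.1304, 0.2811]
tool_rot: [0.687, 0.727, 0.002, 0.0]
ft_force: [2.0, -1.0, 0.7]
grip_width: -0.0004
grasp_force: 0.9
```

>>> apply_moves(
  commands=[
    [0,-0.15,0.3,0],
    [0,-0.15,0.3,0],
    [0,-0.15,0.3,0],
    [0,-0.15,0.3,0],
    [0,-0.15,0.3,0],
  ],
)

```text
clock: 21.32
eef_pos: [0.5578, 0.1284, 0.2507]
tool_rot: [0.687, 0.726, 0.0, -0.0]
ft_force: [1.6, -0.3, 1.5]
grip_width: -0.0003
grasp_force: 0.8
```

>>> apply_moves(
  commands=[
    [0,-0.1,0.25,0],
    [0,-0.1,0.25,0],
    [0,-0.1,0.25,0],
    [0,-0.1,0.25,0],
    [0,-0.1,0.25,0],
  ],
)

```text
clock: 21.73
eef_pos: [0.5477, 0.1276, 0.2259]
tool_rot: [0.688, 0.726, 0.0, 0.0]
ft_force: [1.6, -0.5, 1.9]
grip_width: -0.0005
grasp_force: 0.7
```

```bash
python3 - <<'E'
from h import *
to(P2W(-42,0,217),93.2)
E
```

```text
pos [0.5477 0.1276 0.2259] press [-44.2  -1.4] yawx 93.13 units [0.069 0.112 0.446] turn -0.001 j [0.23 0.38 0.12 1.32 0.   1.74] F [ 1.6 -0.5  1.9] w -0.0005 t 21.7333
```

>>> apply_moves(
  commands=[
    [0,0,0.1,0],
    [0,0,0.1,0],
    [0,0,0.1,0],
    [0,0,0.1,0],
    [0,0,0.05,0],
  ],
)

```text
clock: 22.15
eef_pos: [0.5471, 0.1275, 0.2182]
tool_rot: [0.687, 0.726, -0.0, -0.0]
ft_force: [-5.6, -0.7, 13.1]
grip_width: 0.0001
grasp_force: 5.9
```

>>> apply_moves(
  commands=[
    [0,0,0.05,0],
    [0,0,0.05,0],
    [0,0,0.05,0],
    [0,0,0,0],
    [0,0,0,0],
  ],
)

```text
clock: 22.57
eef_pos: [0.5471, 0.1275, 0.2177]
tool_rot: [0.687, 0.726, 0.001, 0.0]
ft_force: [-8.4, -1.1, 17.8]
grip_width: -0.0001
grasp_force: 8.9
```

It stopped firmly with the fingertips at z≈0.196 (level is 0.195), so the pad is clamped. I'll lift off and look.

>>> apply_moves(
  commands=[
    [0,0,-0.3,0],
    [0,0,-0.8,0],
    [0,0,-1,0],
    [0,-0.8,-0.5,0],
    [0,-1,0,0],
  ],
)

```text
clock: 22.98
eef_pos: [0.514, 0.126, 0.2684]
tool_rot: [0.688, 0.726, 0.002, 0.001]
ft_force: [-0.4, -0.0, 0.1]
grip_width: -0.0001
grasp_force: 0.0
```

>>> apply_moves(
  commands=[
    [0,-1,0,0],
    [0,-1,0,0],
    [0,-1,0,0],
    [0,0,0,0],
    [0,0,0,0],
  ],
)

```text
clock: 23.4
eef_pos: [0.4516, 0.1224, 0.2665]
tool_rot: [0.687, 0.726, 0.0, 0.0]
ft_force: [0.8, 0.4, -0.3]
grip_width: -0.0001
grasp_force: 0.0
```

```bash
python3 - <<'E'
from h import *
cs={n:bot.camera(n) for n in("scene","top")}
c=cs["scene"];print([proj(c,P2W(120-185*np.cos(q),0,185+185*np.sin(q))) for q in(0,.1)], [(p-[230,120])*400/140+[400,0] for p in [proj(c,P2W(120-185*np.cos(q),0,185+185*np.sin(q))) for q in(0,.1)]])
cv2.imwrite("pics/p8.png",np.hstack([cv2.resize(cs["top"]["image"][130:230,190:290],(400,400),interpolation=2),cv2.resize(cs["scene"]["image"][120:260,230:370],(400,400),interpolation=2)]))
E
```

```text
[array([[287.88375318, 168.58868086]]), array([[288.44984785, 163.34689538]])] [array([[565.38215195, 138.82480247]]), array([[566.99956528, 123.8482725 ]])]
```

View pics/p8.png

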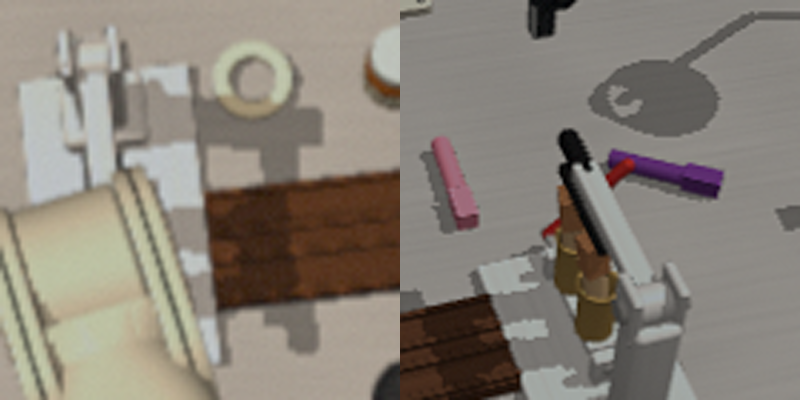

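The scene crop shows the lever end at (567,138), which matches the level pose. The pad rests on both heads at (572,205) and (592,250), and the arm is clear. I'm handing in.

```bash
python3 -c "
from workcell import bot
print(bot.job_done())"
```

```text
the job is handed in; nothing more can be done
None
```

I handed the job in at about 23.5 s: both blanks stand upright in the tipped cups, the lever is clamped level on their tops, and I saw no bystander disturbed; the hand-in call gave no verdict.

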